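# Collect printed dental models from the printer's catch tray

### The job

Collect the two finished horseshoe-shaped dental models from the catch tray at the end of the printer's roller outfeed and put both into the grey tote: each base down on the tote's floor, teeth up, side by side and not stacked. The prints chip easily, so set them down rather than dropping or tossing them. Leave the small stepped test bar in the catch tray and the tote standing flat, and do not knock over the resin bottle.

Things in the scene. Friction and masses are not known exactly. Their poses are not given: they have to be found in the camera images.
- model_a: beige resin dental arch, a horseshoe 50 mm (x) by 60 mm (y), 22 mm high with its teeth (base 16 mm), 45 g. Origin: underside, centre of the outline (the empty middle); z up, teeth up. Closed end at -x (band x -25 to -10 mm); two straight limbs along x (-6 to 25 mm), 15 mm thick, outer faces at y = +-30 mm: grip across both or over one band. Starts in the tray.
- model_b: the second model, the same in shape, size and frame as model_a, also upright in the catch tray.
- test_bar: a stepped test bar of the same beige resin, 70 mm (x) by 22 mm (y), a 5 mm plate with three steps on it, 17 mm high at the +x end, 25 g; origin at the centre of its underside, z up. It lies in the catch tray and stays there.
- tray: the printer's fixed catch tray, bare aluminium, 178 mm (x) by 368 mm (y) outside, 22 mm high, walls and floor 4 mm thick; origin at the centre of its underside on the table, z up. Its -y end meets a roller outfeed (170 mm wide, 30 mm high there, rising to 135 mm at the printer, 0.72 m from the origin).
- tote: a loose open grey plastic tote, 200 mm (x) by 280 mm (y) outside, 65 mm high, walls and floor 4 mm thick, empty, 0.7 kg; origin at the centre of its underside, z up.
- bottle: a black resin bottle with a paper label standing on the table beyond the work, 72 mm in diameter, 200 mm high; origin at the centre of its underside, z up.
Not all that is in view belongs to the job. Leave any orange look-alike of the model_b alone.

How it is judged:
At the end, for the whole second after the job is handed in: Both dental models are inside the tote, lying base down on its floor (underside within 6 mm of the floor, leaning less than 0.2 rad), released and at rest; the test bar is still in the catch tray; the tote stands flat (under 0.1 rad) and still; the bottle stands (under 0.2 rad) (x of model_a in the frame of tote between -0.096 and 0.096 m and y of model_a in the frame of tote between -0.136 and 0.136 m and z of model_a in the frame of tote between -0.002 and 0.01 m and angle between each of model_a, model_b, bottle's own z axis and vertical below 0.2 rad and linear speed of each of model_a, model_b, tote below 0.02 m/s and x of model_b in the frame of tote between -0.096 and 0.096 m and y of model_b in the frame of tote between -0.136 and 0.136 m and z of model_b in the frame of tote between -0.002 and 0.01 m and x of test_bar in the frame of tray between -0.086 and 0.086 m and y of test_bar in the frame of tray between -0.181 and 0.181 m and z of test_bar in the frame of tray below 0.03 m and angle between tote's own z axis and vertical below 0.1 rad); the robot touches nothing.
It fails at once if a model is dropped (a fall of more than about 35 mm) or thrown: it moves faster than 0.8 m/s without the fingers touching it (contact force between the fingers and model_a below 0.05 N and linear speed of model_a above 0.8 m/s).
It fails at once if a model is dropped (a fall of more than about 35 mm) or thrown: it moves faster than 0.8 m/s without the fingers touching it (contact force between the fingers and model_b below 0.05 N and linear speed of model_b above 0.8 m/s).
It fails at once if the resin bottle is knocked over (leans more than 0.5 rad) (angle between bottle's own z axis and vertical above 0.5 rad).
It also fails if it takes over 61 s, if anything falls off the work surface, if the arm or the gripper's body presses on something with over 40 N, if the wrist force passes 120 N, or if a joint passes its speed limit or range.

### The arm

A 7-joint arm with a two-finger parallel gripper is mounted at the origin on the work surface. World frame = base frame: x ahead of the robot, y to its left, z up, the work surface at z = 0. Lengths are in m, angles in rad, forces in N, time in s.
With the tool pointing down it reaches from about 0.425 to 0.95 m from the base axis. Payload 4.7 kg.
Tool frame: the origin (TCP) lies between the finger pads; the fingertips stand manip.tip_extent ahead of it and the grasp point (between the pads) lies 3 mm ahead of it (manip.tip_extent is the distance from the TCP to the fingertips, in m); z points along the fingers, y is the line along which they close (so a half turn about z gives the same grasp; the last joint's range is limited). The gripper opens to 85 mm and grips with 20 to 120 N. Pads are 22 mm wide; open, the fingers measure 114 mm over their backs; the gripper's body (76 mm by 85 mm) begins 54 mm behind the grasp point. The pads swing forward as they close: fully open they stand 13 mm farther back than shut.
Start: joints at [-1.3, 0.469, -0.049, 1.532, 0.024, 1.141, -0.082], TCP at [0.199, 0.645, 0.253] pointing down, gripper open.
Joint ranges: [-2.59, 2.59], [-0.33, 1.99], [-1.39, 1.29], [0.1, 2.45], [-1.04, 4.18], [0.21, 1.99], [-2.66, 2.66]. Speed limits (rad/s): [2.57, 2.57, 3.14, 3.14, 3.14, 3.14, 3.14].

### API

Orientations are given as a rotation vector (axis times angle).
In Python, from station import manip gives the robot as it stands.
- The arm moves only by the tool arm_command, never from a script. Its argument "moves" is one flat list of numbers, 6 for each row, row after row: the shift along the tool's x, y, z in cm, then the turn, a rotation vector about the tool's x, y, z in degrees. In form: [x, y, z, ax, ay, az, x, y, z, ax, ay, az, ...]. A call has 1 to 8 rows; each row shifts and turns the commanded pose from where the row before left it, along the tool's axes as they then stand; what a row does not reach is not made up. A row lasts 1/10 s, in which the tool goes at most 50 mm and 8.59 degrees, less where a joint would pass 70% of its speed; a pose out of reach is approached as far as the arm can. A call with a gripper value outside its range is refused whole. "fingers" is the finger opening in cm, from 0 to 8.54, set as the call begins (left out, the last holds). The fingers move at their own pace and stop on an object; "grip_force" is the grip in N (left out, the last holds). Time passes only in rows, so rows that do not move let the fingers close. It gives the time, the measured TCP pose, the force, the opening and the grip force at its end, in the units of the state.
- manip.get_obs(): the state, without advancing time (a new reading comes with each control period).
- manip.camera(name): name is "side" or "top" or "wrist"; returns a dict with "color" (420x560x3 uint8, red, green, blue), "K" (3x3 intrinsics, pixels), "pose" (4x4, takes a point from camera to world coordinates); the wrist camera has in their place "tool_from_camera" (4x4, takes a point from camera to tool coordinates, whose origin is the TCP and whose axes are the flange's). Camera axes: x right, y down, z forward; pixel columns grow to the right and rows downward; lengths in m; the calibration is good to about 2 mm. A picture is of the moment at which its call begins: read the wrist's pose just before it. There is no depth.
- manip.finish_job(): hands the job in; it is judged then, once.
The state is a dict: "time": time; "q": joint angles; "joint_vel": joint speeds; "tau": joint torques, N m; "position": TCP position; "eef_rot": TCP orientation; "contact_force": force on the tool from outside, world axes, zero at the start; "torque": the same for the moment, N m; "gripper_width": finger opening in m; "grip_force": force on a finger pad.
Only numpy, scipy, OpenCV 4.12 (cv2) and the standard library are available. Lean on these libraries where they do the work, as an engineer would, in place of code of your own. Each camera call takes 0.05 s, during which the arm holds its last target. There are 200 camera calls.

## Working session

There is one attempt and no reset: what is moved stays moved. The work goes in short steps, Python scripts to look and compute and a tool call to move; the robot and the scene stay as the last step left them, time stands still between calls to the robot, and variables do not carry over. Pictures are saved under pics/ and viewed, at most 10 in all, crops included, and the job is handed in when it is done.

Besides the shell and the picture viewer there is one more tool, called after "Request:" by a JSON object that holds its "method" and its "body". arm_command: Moves the arm, as the interface text tells. Its arguments: {"type":"object","properties":{"moves":{"type":"array"},"fingers":{"type":"number"},"grip_force":{"type":"number"}},"required":["moves"]}

```bash
mkdir -p pics; ls
python3 - <<'E'
from station import manip
import cv2,numpy as np
print(manip.tip_extent,manip.get_obs())
np.set_printoptions(precision=4,suppress=True)
for n in("top","side"):
    c=manip.camera(n);cv2.imwrite(f"pics/{n}0.png",c["color"][:,:,::-1]);print(n,c["K"],c["pose"])
E
```

```text
pics
0.022 {'time': 0.0, 'q': array([-1.2998955 ,  0.46945741, -0.04862587,  1.53369806,  0.0241077 ,
        1.14099227, -0.08225467]), 'joint_vel': array([ 0.00133384, -0.00017393,  0.00045049,  0.0011409 ,  0.00068923,
       -0.00231753, -0.00015045]), 'tau': array([-5.18986108e-04, -5.10320914e+01, -4.65983141e-02, -2.37711525e+01,
        1.07757983e-02,  7.42533070e-03, -3.45358686e-06]), 'position': array([0.19916007, 0.64438183, 0.25224896]), 'eef_rot': array([-4.68962400e-01, -3.10615977e+00,  3.07165487e-03]), 'contact_force': array([-0.059801  , -0.11399154,  0.11066577]), 'torque': array([-0.04777713,  0.01687751,  0.01504261]), 'grip_force': 0.0, 'gripper_width': 0.0856908751181589}
top [[402.9775   0.     272.7584]
 [  0.     402.9775 210.4917]
 [  0.       0.       1.    ]] [[ 0.0228 -0.9944  0.1033  0.5102]
 [-0.9993 -0.0255 -0.0258 -0.0774]
 [ 0.0283 -0.1027 -0.9943  1.1267]
 [ 0.      0.      0.      1.    ]]
side [[499.3432   0.     284.3059]
 [  0.     499.3432 213.6139]
 [  0.       0.       1.    ]] [[ 0.7331 -0.4739  0.4878  0.0172]
 [-0.6799 -0.4965  0.5396 -0.76  ]
 [-0.0135 -0.7273 -0.6862  0.8848]
 [ 0.      0.      0.      1.    ]]
```

View pics/top0.png

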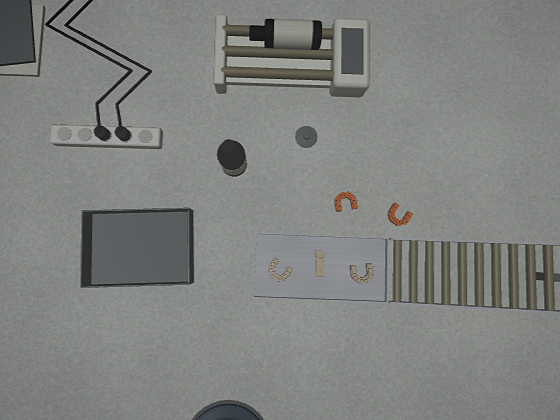

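View pics/side0.png

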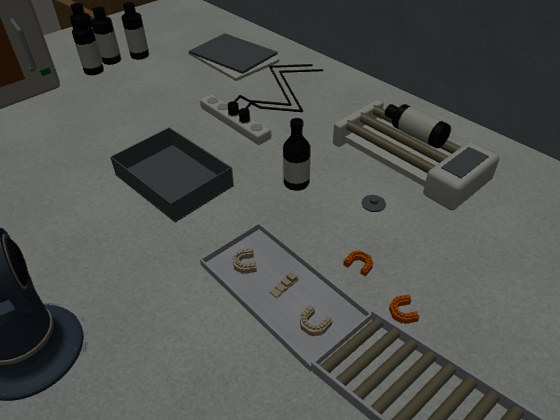

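The top view shows two beige horseshoes in the tray at (280,269) and (361,272). Things they could be confused with are the beige test bar at (320,263) and the orange look-alikes at (345,202) and (400,213). The tote is at (137,248) and the bottle at (232,155). I choose the two beige arches in the tray, and I'll measure them and check the choice in one crop.

```bash
cat > h.py <<'E'
import cv2,numpy as np
def plane(px,K,P,z):
    px=np.atleast_2d(px).astype(float)
    d=np.c_[(px-K[[0,1],[2,2]])/K[[0,1],[0,1]],np.ones(len(px))]@P[:3,:3].T
    return P[:3,3]+d*((z-P[2,3])/d[:,2])[:,None]
def beige(img):
    h=cv2.cvtColor(img,cv2.COLOR_RGB2HSV); return cv2.inRange(h,(8,45,90),(28,140,255))
def blobs(m,minarea):
    m=cv2.morphologyEx(m,cv2.MORPH_CLOSE,np.ones((3,3)))
    n,l,s,c=cv2.connectedComponentsWithStats(m)
    return [(s[i],np.argwhere(l==i)[:,::-1]) for i in range(1,n) if s[i,4]>minarea]
def describe(pts):
    "pts Nx2 world; centre, size, long-axis deg, opening direction deg"
    r=cv2.minAreaRect((pts*1000).astype(np.float32))
    o=np.array(r[0])-pts.mean(0)*1000
    return np.round(r[0],1),np.round(r[1],1),round(r[2],1),np.round(o,1),round(float(np.degrees(np.arctan2(o[1],o[0]))),1)
E
python3 - <<'E'
from h import *
from station import manip
c=manip.camera("top");K,P=c["K"],c["pose"]
for s,p in blobs(beige(c["color"]),60):
    print(s,describe(plane(p,K,P,0.021)[:,:2]))
g=lambda q,z:print(np.round(plane(q,K,P,z)[:,:2],3).tolist())
g([(82,211),(191,208),(192,286),(82,287)],.065)   # tote rim
g([(257,235),(386,238),(387,301),(254,297)],.022) # tray rim
g([(231,147)],.2);g([(234,168)],0)
a=cv2.resize(c["color"][225:310,245:400],None,fx=5,fy=5,interpolation=cv2.INTER_CUBIC)
cv2.imwrite("pics/crop.png",a[:,:,::-1])
E
```

```text
[223  26  26   6  96] (array([1150.7,   13.4]), array([72.4, 12.2]), 89.2, array([-0.2,  2.9]), 93.0)
[222  47 112   8 456] (array([1088.1, -109.8]), array([319.8,  12.7]), 90.0, array([0.1, 0.6]), 77.9)
[222  68 111   8 504] (array([1024.9, -109.7]), array([315.2,  13.9]), 90.0, array([-0.1,  0.3]), 113.0)
[387 210  20  16  74] (array([ 608.7, -446.5]), array([61.1, 23.5]), 58.3, array([-0.1,  1.5]), 92.5)
[395 240   5  62 167] (array([ 469.2, -450.5]), array([ 11.1, 165.7]), 89.4, array([11.1,  1.1]), 5.4)
[411 241   5  62 202] (array([ 467.5, -494.7]), array([ 11.1, 166. ]), 89.2, array([17.3,  0.7]), 2.3)
[428 241   4  63 118] (array([ 467.1, -540.5]), array([  8.4, 168.7]), 89.0, array([-3.2,  2.2]), 145.8)
[444 242   5  63 226] (array([ 465.4, -586.4]), array([ 11.2, 168.8]), 88.8, array([-0.1,  0.7]), 100.4)
[461 243   5  62 146] (array([ 464.9, -633.6]), array([ 11.1, 166.7]), 88.5, array([11.3,  0.7]), 3.8)
[478 243   5  64 131] (array([ 463.3, -681. ]), array([ 11.1, 171.9]), 88.3, array([6. , 1.5]), 14.1)
[494 244   6  63 154] (array([ 462.9, -728. ]), array([ 12.8, 169.5]), 89.1, array([8.9, 1.2]), 7.8)
[512 244   6  64 154] (array([ 462.7, -776.5]), array([ 12.3, 172.3]), 89.0, array([-3.1,  2.1]), 146.7)
[529 245   6  64 200] (array([ 460.8, -826.1]), array([ 12.8, 172.5]), 89.0, array([-3.8,  0.9]), 166.4)
[547 245   6  65 162] (array([ 460.6, -875.7]), array([ 11.2, 175.1]), 88.9, array([-3.1,  0.9]), 163.2)
[316 251   8  25 181] (array([ 484.3, -237. ]), array([65.2, 19.2]), 0.7, array([ 0.8, -0.8]), -45.6)
[269 258  23  23 194] (array([ 461.1, -126. ]), array([57.8, 47.5]), 59.5, array([ 1.5, -0.9]), -31.4)
[350 264  23  19 212] (array([ 459.1, -352.5]), array([47.9, 59.4]), 5.3, array([1.2, 0.9]), 37.4)
[[0.606, 0.394], [0.622, 0.111], [0.419, 0.099], [0.411, 0.38]]
[[0.556, -0.064], [0.557, -0.42], [0.386, -0.422], [0.389, -0.061]]
[[0.754, -0.0]]
[[0.746, 0.006]]
```

View pics/crop.png

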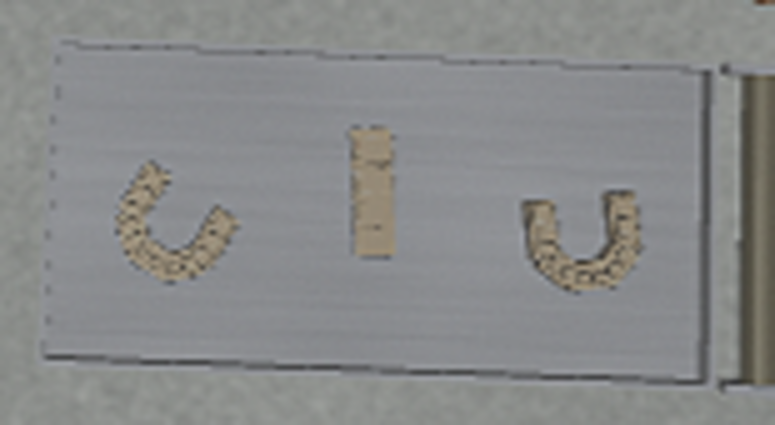

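The crop shows the left arch at crop (175,225), opening up and to the right, and the right arch at (582,240), opening up. The bar is at (372,192). Sizes come out at about 58x48 and 59x48 mm, against the nominal 60x50, so these are the two models. They sit at (0.461,-0.126) heading -30° and (0.459,-0.353) heading +5°. The tote is centred near (0.515,0.246) with yaw about 2.5°.

```bash
cat >> h.py <<'E'
from scipy.spatial.transform import Rotation as Ro
def plan(start,ways):
    """ways: (x,y,z,tool-y heading deg or None,rows). prints rows in tool units, tool kept pointing down"""
    p=np.array(start["position"]);R=Ro.from_rotvec(start["eef_rot"])
    for x,y,z,h,n in ways:
        yv=R.as_matrix()[:,1];h0=np.degrees(np.arctan2(yv[1],yv[0]));h=h0 if h is None else h
        t=np.radians(h);T=Ro.from_matrix(np.c_[[np.sin(t),-np.cos(t),0],[np.cos(t),np.sin(t),0],[0,0,-1]])
        rv=(R.inv()*T).as_rotvec()/n; dp=(np.array([x,y,z])-p)/n
        for i in range(n):
            s=np.round(R.inv().apply(dp)*100,2);a=np.round(np.degrees(rv),1)
            print(", ".join(f"{v:g}" for v in [*s,*a]),end=",  ")
            p=p+R.apply(s/100);R=R*Ro.from_rotvec(np.radians(a))
        print("->",np.round(p,3))
E
python3 - <<'E'
from h import *
from station import manip
plan(manip.get_obs(),[(.5,.28,.25,None,12),(.465,-.11,.18,59.5,9)])
E
```

```text
Traceback (most recent call last):
  File "h.py", line 23, in plan
    t=np.radians(h);T=Ro.from_matrix(np.c_[[np.sin(t),-np.cos(t),0],[np.cos(t),np.sin(t),0],[0,0,-1]])
                      ~~~~~~~~~~~~~~^^^^^^^^^^^^^^^^^^^^^^^^^^^^^^^^^^^^^^^^^^^^^^^^^^^^^^^^^^^^^^^^^^
  File "scipy/spatial/transform/_rotation.pyx", line 1143, in scipy.spatial.transform._rotation.Rotation.from_matrix
ValueError: Non-positive determinant (left-handed or null coordinate frame) in rotation matrix 0: [[ 0.95541127  0.29527834  0.        ]
 [-0.29527834  0.95541127  0.        ]
 [ 0.          0.         -1.        ]].
```

```bash
sed -i 's/\[np.sin(t),-np.cos(t),0\]/[-np.sin(t),np.cos(t),0]/' h.py
python3 - <<'E'
from h import *
from station import manip
plan(manip.get_obs(),[(.5,.28,.25,None,12),(.465,-.11,.18,59.5,9)])
E
```

```text
-3.29, -2.16, 0.02, -0, 0, 0,  -3.29, -2.16, 0.02, -0, 0, 0,  -3.29, -2.16, 0.02, -0, 0, 0,  -3.29, -2.16, 0.02, -0, 0, 0,  -3.29, -2.16, 0.02, -0, 0, 0,  -3.29, -2.16, 0.02, -0, 0, 0,  -3.29, -2.16, 0.02, -0, 0, 0,  -3.29, -2.16, 0.02, -0, 0, 0,  -3.29, -2.16, 0.02, -0, 0, 0,  -3.29, -2.16, 0.02, -0, 0, 0,  -3.29, -2.16, 0.02, -0, 0, 0,  -3.29, -2.16, 0.02, -0, 0, 0,  -> [0.5   0.28  0.251]
-0.91, -4.26, 0.79, -0, 0, 1.5,  -1.02, -4.23, 0.79, -0, 0, 1.5,  -1.13, -4.2, 0.79, -0, 0, 1.5,  -1.24, -4.17, 0.79, -0, 0, 1.5,  -1.35, -4.14, 0.79, -0, 0, 1.5,  -1.46, -4.1, 0.79, -0, 0, 1.5,  -1.57, -4.06, 0.79, -0, 0, 1.5,  -1.67, -4.02, 0.79, -0, 0, 1.5,  -1.78, -3.97, 0.79, -0, 0, 1.5,  -> [ 0.465 -0.11   0.18 ]
```

Request:
{"method": "arm_command", "body": {"moves": [-3.3, -2.2, 0, 0, 0, 0, -3.3, -2.2, 0, 0, 0, 0, -3.3, -2.2, 0, 0, 0, 0, -3.3, -2.2, 0, 0, 0, 0, -3.3, -2.2, 0, 0, 0, 0, -3.3, -2.2, 0, 0, 0, 0, -3.3, -2.2, 0, 0, 0, 0, -3.3, -2.2, 0, 0, 0, 0], "fingers": 8.5, "grip_force": 30}}

```text
time: 0.95
position: [0.4003, 0.3973, 0.2532]
eef_rot: [-0.469, -3.106, 0.0]
contact_force: [1.1, 1.1, 1.1]
gripper_width: 0.085
grip_force: 0.0
```

Request:
{"method": "arm_command", "body": {"moves": [-3.3, -2.2, 0, 0, 0, 0, -3.3, -2.2, 0, 0, 0, 0, -3.3, -2.2, 0, 0, 0, 0, -3.3, -2.2, 0, 0, 0, 0, -0.9, -4.3, 0.8, 0, 0, 1.5, -1, -4.2, 0.8, 0, 0, 1.5, -1.1, -4.2, 0.8, 0, 0, 1.5, -1.2, -4.2, 0.8, 0, 0, 1.5]}}

```text
time: 1.75
position: [0.4826, 0.1006, 0.2209]
eef_rot: [-0.632, -3.077, -0.0]
contact_force: [0.3, -0.5, -1.1]
gripper_width: 0.0849
grip_force: 0.0
```

Request:
{"method": "arm_command", "body": {"moves": [-1.4, -4.1, 0.8, 0, 0, 1.5, -1.5, -4.1, 0.8, 0, 0, 1.5, -1.6, -4.1, 0.8, 0, 0, 1.5, -1.7, -4, 0.8, 0, 0, 1.5, -1.8, -4, 0.8, 0, 0, 1.5, 0, 0, 0, 0, 0, 0, 0, 0, 0, 0, 0, 0]}}

```text
time: 2.45
position: [0.4649, -0.116, 0.181]
eef_rot: [-0.835, -3.028, -0.0]
contact_force: [0.3, 0.6, -0.2]
gripper_width: 0.0852
grip_force: 0.0
```

```bash
cat >> h.py <<'E'
def wrist(manip,name):
    o=manip.get_obs();c=manip.camera("wrist")
    T=np.eye(4);T[:3,:3]=Ro.from_rotvec(o["eef_rot"]).as_matrix();T[:3,3]=o["position"]
    cv2.imwrite(f"pics/{name}.png",c["color"][:,:,::-1])
    return o,c["color"],c["K"],T@c["tool_from_camera"]
E
python3 - <<'E'
from h import *
from station import manip
o,im,K,P=wrist(manip,"w1");print(o["time"],o["position"],o["eef_rot"],P[:3,3])
for s,p in blobs(beige(im),400): print(s,describe(plane(p,K,P,.021)[:,:2]))
E
```

```text
2.45 [ 0.46486334 -0.11601228  0.18099184] [-8.34637936e-01 -3.02783988e+00 -2.15784558e-05] [ 0.40677656 -0.08099813  0.30203539]
[ 246  170   62   51 1751] (array([ 460.3, -124.7]), array([58.9, 49.3]), 59.2, array([ 1.7, -1.2]), -34.1)
[171 234  55  62 966] (array([ 481. , -233.7]), array([66.9, 27.2]), 3.1, array([-1.3, -3.3]), -111.1)
[ 67 278  55  27 745] (array([ 448.5, -344.6]), array([59.5, 29.8]), 63.5, array([-0.1, -0.5]), -106.1)
```

View pics/w1.png

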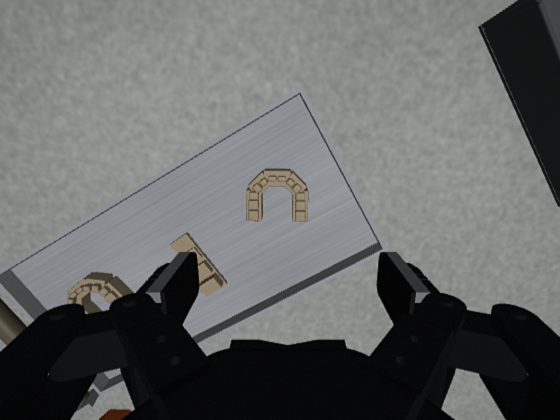

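The wrist view shows the arch at (277,195) with its limbs pointing down toward the gripper and aligned with the fingers. It agrees with the top view to 1 mm. The grip point is about (0.467,-0.129).

Run:
```python
from h import *
from station import manip
plan(manip.get_obs(),[(.467,-.129,.06,59.3,5),(.467,-.129,.028,59.3,2)])
```

```text
-0.18, -0.23, 2.42, 0, -0, 0,  -0.18, -0.23, 2.42, 0, -0, 0,  -0.18, -0.23, 2.42, 0, -0, 0,  -0.18, -0.23, 2.42, 0, -0, 0,  -0.18, -0.23, 2.42, 0, -0, 0,  -> [ 0.467 -0.129  0.06 ]
0.01, 0, 1.61, 0, -0, 0,  0.01, 0, 1.61, 0, -0, 0,  -> [ 0.467 -0.129  0.028]
```

Request:
{"method": "arm_command", "body": {"moves": [-0.2, -0.2, 2.4, 0, 0, 0, -0.2, -0.2, 2.4, 0, 0, 0, -0.2, -0.3, 2.4, 0, 0, 0, -0.2, -0.2, 2.4, 0, 0, 0, -0.1, -0.2, 2.4, 0, 0, 0, 0, 0, 1.6, 0, 0, 0, 0, 0, 1.6, 0, 0, 0, 0, 0, 0, 0, 0, 0]}}

```text
time: 3.3
position: [0.4667, -0.127, 0.0277]
eef_rot: [-0.825, -3.027, -0.001]
contact_force: [1.2, -0.2, 0.8]
gripper_width: 0.0847
grip_force: 0.0
```

Request:
{"method": "arm_command", "body": {"moves": [0, 0, 0, 0, 0, 0, 0, 0, 0, 0, 0, 0, 0, 0, 0, 0, 0, 0, 0, 0, 0, 0, 0, 0, 0, 0, 0, 0, 0, 0, 0, 0, 0, 0, 0, 0, 0, 0, 0, 0, 0, 0], "fingers": 5, "grip_force": 30}}

```text
time: 4.0
position: [0.4684, -0.1289, 0.0303]
eef_rot: [0.83, 3.028, 0.002]
contact_force: [-1.2, 2.2, 6.4]
gripper_width: 0.0587
grip_force: 32.9
```

Gripped at 58.7 mm. The fingertips touched the tray floor lightly. Next I lift and carry it.

Run:
```python
from h import *
from station import manip
plan(manip.get_obs(),[(.468,-.128,.15,59.3,5),(.515,.295,.16,2.5,11)])
```

```text
0.01, 0.01, -2.39, 0, 0, 0,  0.01, 0.01, -2.39, 0, 0, 0,  0.01, 0.01, -2.39, 0, 0, 0,  0.01, 0.01, -2.39, 0, 0, 0,  0.01, 0.01, -2.39, 0, 0, 0,  -> [ 0.468 -0.128  0.15 ]
1.59, 3.53, -0.09, 0, 0, 5.2,  1.91, 3.37, -0.09, 0, 0, 5.2,  2.2, 3.18, -0.09, 0, 0, 5.2,  2.48, 2.97, -0.09, 0, 0, 5.2,  2.74, 2.73, -0.09, 0, 0, 5.2,  2.98, 2.47, -0.09, 0, 0, 5.2,  3.19, 2.19, -0.09, 0, 0, 5.2,  3.38, 1.89, -0.09, 0, 0, 5.2,  3.53, 1.58, -0.09, 0, 0, 5.2,  3.66, 1.25, -0.09, 0, 0, 5.2,  3.76, 0.92, -0.09, 0, 0, 5.2,  -> [0.515 0.295 0.16 ]
```

Request:
{"method": "arm_command", "body": {"moves": [0, 0, -1.2, 0, 0, 0, 0, 0, -2.4, 0, 0, 0, 0, 0, -2.4, 0, 0, 0, 0, 0, -3, 0, 0, 0, 0, 0, -3, 0, 0, 0]}}

```text
time: 4.5
position: [0.4669, -0.1296, 0.1509]
eef_rot: [-0.832, -3.029, 0.0]
contact_force: [0.8, 0.2, -0.3]
gripper_width: 0.059
grip_force: 32.7
```

Request:
{"method": "arm_command", "body": {"moves": [1.6, 3.5, -0.1, 0, 0, 5.2, 1.9, 3.4, -0.1, 0, 0, 5.2, 2.2, 3.2, -0.1, 0, 0, 5.2, 2.5, 3, -0.1, 0, 0, 5.2, 2.7, 2.7, -0.1, 0, 0, 5.2, 3, 2.5, -0.1, 0, 0, 5.2, 3.2, 2.2, -0.1, 0, 0, 5.2, 3.4, 1.9, -0.1, 0, 0, 5.2]}}

```text
time: 5.3
position: [0.502, 0.1803, 0.1582]
eef_rot: [1.858, 2.533, 0.001]
contact_force: [0.4, 0.1, -1.1]
gripper_width: 0.0591
grip_force: 32.7
```

Request:
{"method": "arm_command", "body": {"moves": [3.5, 1.6, 0, 0, 0, 5.2, 3.7, 1.3, 0, 0, 0, 5.2, 3.8, 0.9, 0, 0, 0, 5.2, 0, 0, 0, 0, 0, 0, 0, 0, 0, 0, 0, 0]}}

```text
time: 5.8
position: [0.515, 0.2958, 0.1575]
eef_rot: [2.177, 2.265, -0.001]
contact_force: [0.3, -1.1, 0.2]
gripper_width: 0.0589
grip_force: 32.7
```

Run:
```python
from h import *
from station import manip
o,im,K,P=wrist(manip,"w2");print(o["time"],o["position"],o["eef_rot"],P[:3,3],o["gripper_width"])
```

```text
5.8 [0.51504566 0.29579152 0.15754535] [ 2.17661661e+00  2.26483513e+00 -5.15017455e-04] [0.51212184 0.36374378 0.27850069] 0.0588739077105839
```

View pics/w2.png

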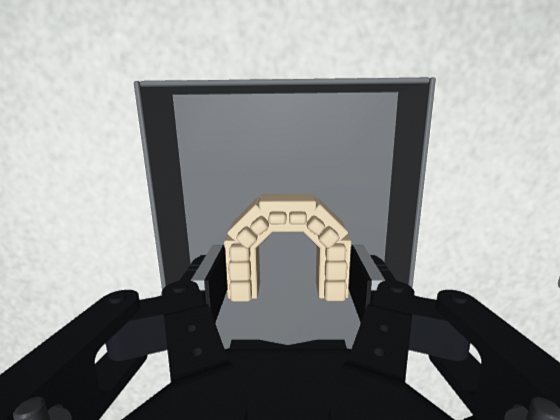

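The wrist view shows the arch held square at (287,250) with its closed end toward +y. The tote's far rim corners are at (136,82) and (435,78), and the inner floor corners at (173,95) and (398,92).

Run:
```python
from h import *
from station import manip
c=manip.camera("wrist");o=manip.get_obs();K=c["K"]
T=np.eye(4);T[:3,:3]=Ro.from_rotvec(o["eef_rot"]).as_matrix();T[:3,3]=o["position"];P=T@c["tool_from_camera"]
print(plane([(136,82),(435,78)],K,P,.065)[:,:2],plane([(173,95),(398,92)],K,P,.004)[:,:2])
plan(o,[(.515,.305,.07,2.0,4),(.515,.305,.032,2.0,4)])
```

```text
[[0.41249175 0.38305118]
 [0.60930025 0.39271327]] [[0.4144743  0.37993506]
 [0.60701331 0.38939248]]
0.29, -0, 2.19, -0, 0, 0,  0.29, -0, 2.19, -0, 0, 0,  0.29, -0, 2.19, -0, 0, 0,  0.29, -0, 2.19, -0, 0, 0,  -> [0.515 0.305 0.07 ]
-0, -0, 0.95, -0, 0, 0,  -0, -0, 0.95, -0, 0, 0,  -0, -0, 0.95, -0, 0, 0,  -0, -0, 0.95, -0, 0, 0,  -> [0.515 0.305 0.032]
```

Request:
{"method": "arm_command", "body": {"moves": [0.4, 0, 2.2, 0, 0, 0, 0.4, 0, 2.2, 0, 0, 0, 0.4, 0, 2.2, 0, 0, 0, 0.4, 0, 2.2, 0, 0, 0, 0, 0, 1.2, 0, 0, 0, 0, 0, 1.2, 0, 0, 0, 0, 0, 0.8, 0, 0, 0, 0, 0, 0.5, 0, 0, 0]}}

```text
time: 6.7
position: [0.5152, 0.3105, 0.0321]
eef_rot: [2.181, 2.261, 0.0]
contact_force: [0.1, -0.0, -1.1]
gripper_width: 0.0588
grip_force: 32.7
```

Request:
{"method": "arm_command", "body": {"moves": [0, 0, 0, 0, 0, 0, 0, 0, 0, 0, 0, 0]}}

```text
time: 6.9
position: [0.5153, 0.3112, 0.0328]
eef_rot: [2.18, 2.262, 0.001]
contact_force: [0.6, -0.2, -0.5]
gripper_width: 0.0586
grip_force: 32.7
```

Request:
{"method": "arm_command", "body": {"moves": [0, 0, 0.1, 0, 0, 0, 0, 0, 0.1, 0, 0, 0, 0, 0, 0, 0, 0, 0]}}

```text
time: 7.2
position: [0.515, 0.3112, 0.0304]
eef_rot: [-2.18, -2.262, -0.001]
contact_force: [-0.3, 0.9, -1.2]
gripper_width: 0.0589
grip_force: 32.7
```

Request:
{"method": "arm_command", "body": {"moves": [0, 0, 0, 0, 0, 0, 0, 0, 0, 0, 0, 0, 0, 0, 0, 0, 0, 0, 0, 0, 0, 0, 0, 0, 0, 0, 0, 0, 0, 0], "fingers": 8.5}}

```text
time: 7.7
position: [0.5149, 0.3111, 0.0303]
eef_rot: [-2.18, -2.262, -0.0]
contact_force: [0.1, -0.1, -0.5]
gripper_width: 0.0849
grip_force: 0.0
```

Request:
{"method": "arm_command", "body": {"moves": [0, 0, -1.5, 0, 0, 0, 0, 0, -2.5, 0, 0, 0, 0, 0, -3, 0, 0, 0, 0, 0, -3, 0, 0, 0, 0, 0, -3, 0, 0, 0]}}

```text
time: 8.2
position: [0.515, 0.3109, 0.1626]
eef_rot: [2.18, 2.262, 0.001]
contact_force: [0.2, 0.1, -0.0]
gripper_width: 0.0852
grip_force: 0.0
```

Run:
```python
from h import *
from station import manip
o,im,K,P=wrist(manip,"w3");print(o["time"],o["position"])
for s,p in blobs(beige(im),300): print(s,describe(plane(p,K,P,.021)[:,:2]))
plan(o,[(.52,-.1,.17,-45,10),(.45,-.33,.17,-84.7,6)])
```

```text
8.2 [0.51500322 0.31086795 0.16263398]
[ 254  161   67   56 2158] (array([514.8, 321.1]), array([59.5, 50. ]), 2.1, array([ 0.1, -2.1]), -86.1)
-4.11, -0.1, -0.08, 0, -0, 4.7,  -4.1, 0.24, -0.08, 0, -0, 4.7,  -4.07, 0.57, -0.08, 0, -0, 4.7,  -4.01, 0.9, -0.08, 0, -0, 4.7,  -3.92, 1.23, -0.08, 0, -0, 4.7,  -3.81, 1.55, -0.08, 0, -0, 4.7,  -3.67, 1.85, -0.08, 0, -0, 4.7,  -3.5, 2.15, -0.08, 0, -0, 4.7,  -3.32, 2.43, -0.08, 0, -0, 4.7,  -3.11, 2.69, -0.08, 0, -0, 4.7,  -> [ 0.52 -0.1   0.17]
-3.54, 1.88, 0, -0, -0, 6.6,  -3.3, 2.27, 0, -0, -0, 6.6,  -3.02, 2.64, 0, -0, -0, 6.6,  -2.69, 2.96, 0, -0, -0, 6.6,  -2.33, 3.25, 0, -0, -0, 6.6,  -1.94, 3.5, 0, -0, -0, 6.6,  -> [ 0.45 -0.33  0.17]
```

View pics/w3.png

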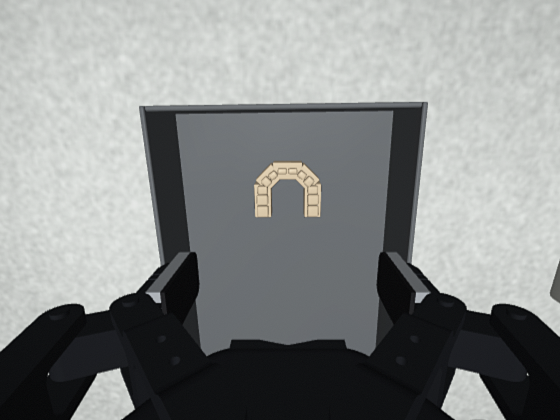

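The first model lies flat in the tote at pixel (287,190), world (0.515,0.321), and measures 59.5x50 mm as it should. On to the second.

Request:
{"method": "arm_command", "body": {"moves": [-4.1, -0.1, 0, 0, 0, 4.7, -4.1, 0.2, 0, 0, 0, 4.7, -4.1, 0.6, 0, 0, 0, 4.7, -4, 0.9, 0, 0, 0, 4.7, -3.9, 1.2, 0, 0, 0, 4.7, -3.8, 1.5, 0, 0, 0, 4.7, -3.7, 1.9, 0, 0, 0, 4.7, -3.5, 2.2, 0, 0, 0, 4.7]}}

```text
time: 9.05
position: [0.519, -0.0196, 0.1613]
eef_rot: [-2.795, -1.434, -0.003]
contact_force: [0.8, -0.6, 0.3]
gripper_width: 0.0849
grip_force: 0.0
```

Request:
{"method": "arm_command", "body": {"moves": [-3.3, 2.4, 0, 0, 0, 4.7, -3.1, 2.7, 0, 0, 0, 4.7, -3.5, 1.9, 0, 0, 0, 6.6, -3.3, 2.3, 0, 0, 0, 6.6, -3, 2.6, 0, 0, 0, 6.6, -2.7, 3, 0, 0, 0, 6.6, -2.3, 3.3, 0, 0, 0, 6.6, -1.9, 3.5, 0, 0, 0, 6.6]}}

```text
time: 9.85
position: [0.4513, -0.3316, 0.1612]
eef_rot: [-3.138, -0.144, -0.003]
contact_force: [0.3, -0.4, 0.4]
gripper_width: 0.0846
grip_force: 0.0
```

Request:
{"method": "arm_command", "body": {"moves": [0, 0, 0, 0, 0, 0, 0, 0, 0, 0, 0, 0]}}

```text
time: 10.05
position: [0.4512, -0.3309, 0.1609]
eef_rot: [-3.138, -0.149, -0.001]
contact_force: [0.5, 0.3, -0.5]
gripper_width: 0.0852
grip_force: 0.0
```

Run:
```python
from h import *
from station import manip
o,im,K,P=wrist(manip,"w4");print(o["time"],o["position"],o["eef_rot"])
for s,p in blobs(beige(im),300): print(s,describe(plane(p,K,P,.021)[:,:2]))
```

```text
10.05 [ 0.45122742 -0.33094128  0.16085765] [-3.13804565e+00 -1.48625504e-01 -1.09949019e-03]
[ 404   93   51  172 2186] (array([ 477.4, -451.5]), array([ 11.9, 153. ]), 89.4, array([-4.9,  0.2]), 178.2)
[ 447   98   67  196 2558] (array([ 464.2, -499.8]), array([ 12.3, 180.3]), 89.1, array([-6.7, -0.1]), -179.4)
[ 173  112   29   79 1770] (array([ 485.4, -240.6]), array([66.1, 22. ]), 3.2, array([0.3, 0.4]), 54.2)
[ 497  112   63  191 2321] (array([ 458.4, -550.9]), array([ 13. , 178.8]), 89.1, array([ 1.1, -0.3]), -17.3)
[ 280  166   68   55 2011] (array([ 459.4, -353. ]), array([49.1, 59. ]), 6.8, array([0.9, 0.3]), 18.8)
```

View pics/w4.png

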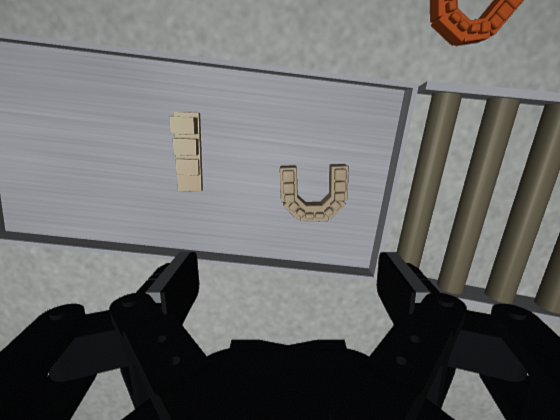

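The wrist view shows the upright beige arch at (314,193) and the test bar at (187,152). The orange part outside the tray is not the target. The centre is (0.459,-0.353) with heading about 6°.

Run:
```python
from h import *
from station import manip
plan(manip.get_obs(),[(.4665,-.352,.06,-84,5),(.4665,-.352,.030,-84,2)])
```

```text
0.25, 0.48, 2.01, -0, -0, -0.1,  0.24, 0.48, 2.01, -0, -0, -0.1,  0.24, 0.48, 2.01, -0, -0, -0.1,  0.24, 0.48, 2.01, -0, -0, -0.1,  0.24, 0.48, 2.01, -0, -0, -0.1,  -> [ 0.466 -0.352  0.06 ]
0, -0.01, 1.5, -0, -0, 0,  0, -0.01, 1.5, -0, -0, 0,  -> [ 0.466 -0.352  0.03 ]
```

Request:
{"method": "arm_command", "body": {"moves": [0.6, 1.2, 0, 0, 0, -0.6, 0.6, 1.2, 0, 0, 0, 0, 0, 0, 3, 0, 0, 0, 0, 0, 3, 0, 0, 0, 0, 0, 3, 0, 0, 0, 0, 0, 2.5, 0, 0, 0, 0, 0, 1.6, 0, 0, 0, 0, 0, 0, 0, 0, 0], "fingers": 8}}

```text
time: 10.9
position: [0.4658, -0.3521, 0.0273]
eef_rot: [-3.135, -0.169, 0.004]
contact_force: [0.2, -0.4, 0.6]
gripper_width: 0.0801
grip_force: 0.0
```

Request:
{"method": "arm_command", "body": {"moves": [0, 0, 0, 0, 0, 0, 0, 0, 0, 0, 0, 0, 0, 0, 0, 0, 0, 0, 0, 0, 0, 0, 0, 0, 0, 0, 0, 0, 0, 0, 0, 0, 0, 0, 0, 0, 0, 0, 0, 0, 0, 0], "fingers": 5}}

```text
time: 11.6
position: [0.4669, -0.3534, 0.0306]
eef_rot: [3.136, 0.168, 0.004]
contact_force: [-0.2, -0.2, 6.4]
gripper_width: 0.059
grip_force: 33.0
```

Run:
```python
from h import *
from station import manip
o=manip.get_obs();print(o["position"],o["gripper_width"],o["grip_force"])
plan(o,[(.467,-.352,.16,-84,5),(.52,-.1,.17,-50,6),(.518,.185,.16,2.5,8)])
```

```text
[ 0.4668733  -0.35343013  0.03058496] 0.05898666494356466 33.02411377429962
0.01, -0.02, -2.59, 0, -0, 0,  0.01, -0.02, -2.59, 0, -0, 0,  0.01, -0.02, -2.59, 0, -0, 0,  0.01, -0.02, -2.59, 0, -0, 0,  0.01, -0.02, -2.59, 0, -0, 0,  -> [ 0.467 -0.352  0.16 ]
1.33, -4.09, -0.17, 0, -0, -5.6,  1.72, -3.94, -0.17, 0, -0, -5.6,  2.1, -3.75, -0.17, 0, -0, -5.6,  2.45, -3.53, -0.17, 0, -0, -5.6,  2.78, -3.27, -0.17, 0, -0, -5.6,  3.09, -2.98, -0.17, 0, -0, -5.6,  -> [ 0.52 -0.1   0.17]
2.26, -2.76, 0.12, 0, 0, -6.6,  2.56, -2.48, 0.12, 0, 0, -6.6,  2.83, -2.17, 0.12, 0, 0, -6.6,  3.06, -1.83, 0.12, 0, 0, -6.6,  3.25, -1.46, 0.12, 0, 0, -6.6,  3.39, -1.08, 0.12, 0, 0, -6.6,  3.5, -0.68, 0.12, 0, 0, -6.6,  3.55, -0.28, 0.12, 0, 0, -6.6,  -> [0.518 0.185 0.16 ]
```

Request:
{"method": "arm_command", "body": {"moves": [0, 0, -1.2, 0, 0, 0, 0, 0, -2.4, 0, 0, 0, 0, 0, -3, 0, 0, 0, 0, 0, -3.2, 0, 0, 0, 0, 0, -3.2, 0, 0, 0]}}

```text
time: 12.1
position: [0.4656, -0.3525, 0.1609]
eef_rot: [-3.137, -0.167, 0.001]
contact_force: [-0.0, -0.4, 0.4]
gripper_width: 0.0588
grip_force: 32.4
```

Request:
{"method": "arm_command", "body": {"moves": [1.3, -4.1, -0.2, 0, 0, -5.6, 1.7, -3.9, -0.2, 0, 0, -5.6, 2.1, -3.8, -0.2, 0, 0, -5.6, 2.5, -3.5, -0.2, 0, 0, -5.6, 2.8, -3.3, -0.2, 0, 0, -5.6, 3.1, -3, 0, 0, 0, -5.6, 2.3, -2.8, 0, 0, 0, -6.6, 2.6, -2.5, 0, 0, 0, -6.6]}}

```text
time: 12.9
position: [0.5185, -0.0258, 0.1699]
eef_rot: [-2.809, -1.407, -0.0]
contact_force: [0.4, -0.5, -0.9]
gripper_width: 0.0592
grip_force: 32.4
```

Request:
{"method": "arm_command", "body": {"moves": [2.8, -2.2, 0, 0, 0, -6.6, 3.1, -1.8, 0, 0, 0, -6.6, 3.3, -1.5, 0, 0, 0, -6.6, 3.4, -1.1, 0, 0, 0, -6.6, 3.5, -0.7, 0, 0, 0, -6.6, 3.6, -0.3, 0, 0, 0, -6.6, 0, 0, 0, 0, 0, 0, 0, 0, 0, 0, 0, 0]}}

```text
time: 13.7
position: [0.5164, 0.1881, 0.1696]
eef_rot: [2.171, 2.271, -0.0]
contact_force: [-0.4, -0.3, 0.1]
gripper_width: 0.059
grip_force: 32.4
```

Run:
```python
from h import *
from station import manip
o,im,K,P=wrist(manip,"w5");print(o["time"],o["position"],o["eef_rot"],o["gripper_width"])
plan(o,[(.518,.188,.075,2.5,5),(.518,.188,.0305,2.5,5)])
```

```text
13.7 [0.51635133 0.18810325 0.16956799] [ 2.17052964e+00  2.27096250e+00 -4.37473711e-04] 0.058990214535107145
-0, 0.03, 1.89, -0, 0, 0,  -0, 0.03, 1.89, -0, 0, 0,  -0, 0.03, 1.89, -0, 0, 0,  -0, 0.03, 1.89, -0, 0, 0,  -0, 0.03, 1.89, -0, 0, 0,  -> [0.518 0.188 0.075]
-0, 0, 0.89, -0, 0, 0,  -0, 0, 0.89, -0, 0, 0,  -0, 0, 0.89, -0, 0, 0,  -0, 0, 0.89, -0, 0, 0,  -0, 0, 0.89, -0, 0, 0,  -> [0.518 0.188 0.031]
```

View pics/w5.png

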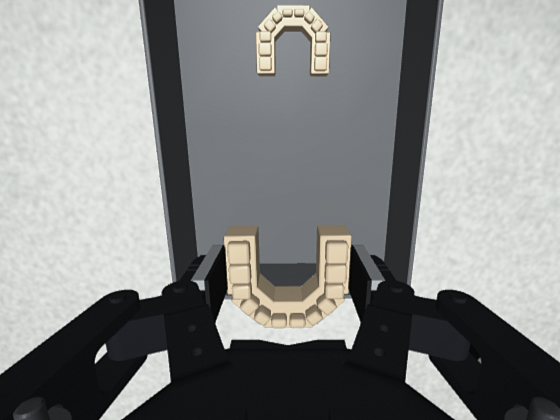

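The view shows model 2 held level at (287,280) and model 1 well ahead at (293,40). I'll check how far the near tote wall is, at rows of about 263 and 298.

Run:
```python
from h import *
from station import manip
o,im,K,P=wrist(manip,"w6")
print(plane([(290,263)],K,P,.004),plane([(220,298)],K,P,.065),plane([(180,278),(405,290)],K,P,.065))
```

```text
[[0.52268592 0.11318927 0.004     ]] [[0.46291353 0.10831535 0.065     ]] [[0.43003126 0.1257886  0.065     ]
 [0.6186023  0.12256026 0.065     ]]
```

The near wall is at y=0.112, and the arch ends at about 0.156, so it clears. Lowering now.

Request:
{"method": "arm_command", "body": {"moves": [0, 0, 2.5, 0, 0, 0, 0, 0, 2.5, 0, 0, 0, 0, 0, 2.5, 0, 0, 0, 0, 0, 2.5, 0, 0, 0, 0, 0, 1.5, 0, 0, 0, 0, 0, 1.2, 0, 0, 0, 0, 0, 0.8, 0, 0, 0, 0, 0, 0, 0, 0, 0]}}

```text
time: 14.6
position: [0.5166, 0.1873, 0.0338]
eef_rot: [-2.172, -2.269, 0.001]
contact_force: [0.4, -0.1, -0.5]
gripper_width: 0.0589
grip_force: 32.4
```

Request:
{"method": "arm_command", "body": {"moves": [0, 0, 0.2, 0, 0, 0, 0, 0, 0.1, 0, 0, 0, 0, 0, 0, 0, 0, 0]}}

```text
time: 14.9
position: [0.517, 0.1879, 0.0318]
eef_rot: [2.172, 2.27, 0.001]
contact_force: [-0.3, -0.0, -0.5]
gripper_width: 0.0588
grip_force: 32.4
```

Request:
{"method": "arm_command", "body": {"moves": [0, 0, 0.1, 0, 0, 0, 0, 0, 0, 0, 0, 0]}}

```text
time: 15.1
position: [0.517, 0.1879, 0.0306]
eef_rot: [2.172, 2.27, 0.001]
contact_force: [-0.2, -0.3, 0.9]
gripper_width: 0.059
grip_force: 32.5
```

Request:
{"method": "arm_command", "body": {"moves": [0, 0, 0, 0, 0, 0, 0, 0, 0, 0, 0, 0, 0, 0, 0, 0, 0, 0, 0, 0, 0, 0, 0, 0, 0, 0, 0, 0, 0, 0], "fingers": 8.5}}

```text
time: 15.6
position: [0.5167, 0.1877, 0.0303]
eef_rot: [-2.172, -2.27, -0.0]
contact_force: [0.7, -0.4, -0.0]
gripper_width: 0.0852
grip_force: 0.0
```

Request:
{"method": "arm_command", "body": {"moves": [0, 0, -1.5, 0, 0, 0, 0, 0, -2.5, 0, 0, 0, 0, 0, -3, 0, 0, 0, 0, 0, -3, 0, 0, 0, 0, 0, -4, 0, 0, 0, -3, 0, -3, 0, 0, 0, -3, 0, -2, 0, 0, 0, 0, 0, 0, 0, 0, 0]}}

```text
time: 16.4
position: [0.5215, 0.1229, 0.2248]
eef_rot: [2.178, 2.259, 0.01]
contact_force: [-0.1, -0.4, 0.2]
gripper_width: 0.085
grip_force: 0.0
```

Run:
```python
from h import *
from station import manip
o,im,K,P=wrist(manip,"w7");print(o["time"],o["position"])
for s,p in blobs(beige(im),300): print(s,describe(plane(p,K,P,.021)[:,:2]))
```

```text
16.4 [0.52152223 0.12287056 0.22480094]
[ 255  108   58   49 1559] (array([517.5, 180. ]), array([58.9, 48.8]), 3.4, array([-0.2,  1. ]), 100.9)
```

View pics/w7.png

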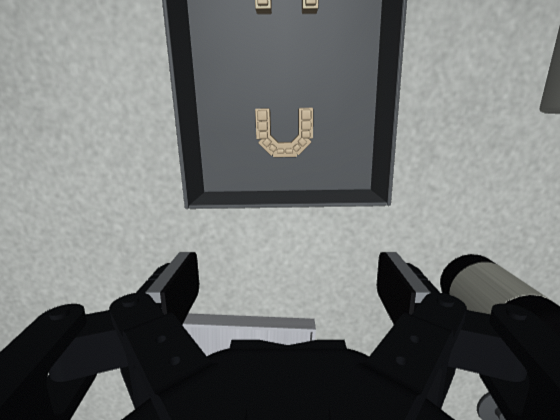

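Model 2 lies flat at (285,135), measuring 59x49 mm, and model 1's limb ends show above it. The tote is square and the bottle is upright. Handing in.

Request:
{"method": "arm_command", "body": {"moves": [0, 0, 0, 0, 0, 0, 0, 0, 0, 0, 0, 0, 0, 0, 0, 0, 0, 0]}}

```text
time: 16.75
position: [0.5188, 0.1287, 0.2195]
eef_rot: [-2.169, -2.271, 0.002]
contact_force: [-0.1, 0.6, -0.4]
gripper_width: 0.085
grip_force: 0.0
```

```bash
python3 -c "
from station import manip
print(manip.finish_job())"
```

```text
the job is handed in; nothing more can be done
None
```

I set both dental models base down, side by side, in the tote and handed the job in at about 17 s; I left the test bar in the tray, the bottle was upright in the last picture, and the simulator returned no verdict.

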